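# Roll down the trim strip of a glaze sample board

## Robot

A 6-joint arm with a two-finger parallel gripper is mounted at the origin on a cart in front of the work surface, level with it; the furniture and walls round the work are solid. World frame = base frame: x ahead of the robot, y to its left, z up, the work surface at z = 0. Lengths are in mm, angles in rad, forces in N, time in s.
With the tool pointing down it reaches from about 400 to 925 mm from the base axis. Payload 12.5 kg.
Tool frame: the origin (TCP) lies at the centre of the arm's flange, where the gripper is bolted on; the fingertips stand 190 mm ahead of it and the grasp point (between the pads) lies 171 mm ahead of it; z points along the fingers, y is the direction in which the jaws open and shut (so a half turn about z gives the same grasp; the last joint's range is limited). The gripper opens to 95 mm and grips with 3 to 60 N. Pads are 20 mm wide; open, the fingers measure 119 mm over their backs; the gripper's body (75 mm by 180 mm) begins 59 mm behind the grasp point.
Start: joints at [1.146, 0.491, 1.559, -0, 1.092, -0.106], TCP at [195.868, 593.515, 404.761] pointing down, gripper open.
Joint ranges: [-3.1, 3.1], [-0.84, 2.19], [0.05, 2.79], [-1.13, 4.28], [0.06, 2.93], [-2.69, 2.69]. Speed limits (rad/s): [2.22, 2.22, 2.79, 3.14, 3.14, 3.14].

## Interface

Orientations are given as [roll, pitch, yaw] about the fixed x, y, z axes, in that order (R = Rz(yaw) Ry(pitch) Rx(roll)).
In Python, from cell import env, optics gives the robot as it stands.
- The arm moves only by the tool apply_moves, never from a script. Its argument "commands" is a list of rows, each a list of 7 numbers: the turn, a rotation vector about the tool's x, y, z in degrees, then the shift along the tool's x, y, z in m, then the finger opening in m, from 0 to 0.0951. A call has 1 to 5 rows; each row shifts and turns the commanded pose from where the row before left it, along the tool's axes as they then stand; what a row does not reach is not made up. A row lasts 1/12 s, in which the tool goes at most 41.7 mm and 7.16 degrees, less where a joint would pass 70% of its speed; a pose out of reach is approached as far as the arm can. A call with a gripper value outside its range is refused whole. The fingers move at their own pace and stop on an object; the grip force is fixed at half the most. Time passes only in rows, so rows that do not move let the fingers close. It gives the time, the measured TCP pose, the force and the opening at its end, in the units of the state.
- env.state(): the state, without advancing time (a new reading comes with each control period).
- optics.read_camera(name): name is "scene" or "top"; returns a dict with "color" (480x640x3 uint8, red, green, blue), "fx", "fy", "cx", "cy" (pixels), "eye" and "rotation" of the camera in the world. Camera axes: x right, y up, looking along -z (the intrinsics and any distortion apply to the point x, -y, -z); pixel columns grow to the right and rows downward; lengths in mm; the calibration is good to about 2 mm. A picture is of the moment at which its call begins. There is no depth.
- env.job_done(): hands the job in, once; it reports no verdict.
The state is a dict: "t": time; "joints": joint angles; "qvel": joint speeds; "tau": joint torques, N m; "eef_pos": TCP position; "tcp_rot": TCP orientation; "ft_force": force on the tool from outside, world axes, zero at the start; "moment": the same for the moment, N m; "opening": opening from 0.0 (shut) to 1.0 (fully open).
Only numpy, scipy, OpenCV 4.12 (cv2) and the standard library are available. Lean on these libraries where they do the work, as an engineer would, in place of code of your own. Each camera call takes 0.05 s, during which the arm holds its last target. There are 200 camera calls.

## Task

Take the hand roller out of its wooden holder and roll it firmly along the aluminium trim strip on the sample board until all six sections are pressed fully home, never pushing with more than 35 N. Press only with the roller: keep the gripper itself off the board and its stand, and do not disturb the red-lidded jar, the timer or the blue tile. Then put the roller back upright in its holder, guard resting on the rim, and let go.

Things in the scene. Friction and masses are not known exactly. Their poses are not given: they have to be found in the camera images.
- stand: Dark steel work stand, fixed, carrying a wooden glaze sample board (100 x 228 mm) on carriers of adjustable height and a stiff pivot along the stand's x axis. Origin: centre of the stand's underside, on the work surface; y along the board, z up; the trim strip runs along its -x side. Four round test tiles, 8 mm high, are glued on along x = +14 mm. It may take at most 35 N from the roller.
- strip_mid (a point): Nominal middle of the strip, fixed on the stand at x = -39.5, y = 0, z = 45 mm; axes as the stand's. Six aluminium sections, 14 mm wide, 32.5 mm long, in a row along y, centres at y = -85, -51, -17, 17, 51, 85 mm. With the board level and at nominal height their tops are here when home, 5 mm higher when fully up. Channel edges beside them end 1.5 mm lower, the board's top 4 mm lower.
- board_pivot (a point): Nominal pivot of the board, on the stand 27 mm above its origin; axes as the stand's. The board was left up to 7 mm higher or lower than this and tilted about x by up to 0.055 rad either way (one end of the strip up to 5 mm higher or lower than its middle). Neither is measured by this point or by the stand's pose; both stay as they are under the roller. Find the height by touch.
- roller: Upright hand roller, 102 mm high, 0.2 to 0.4 kg, loose, in the holder. Origin: lowest point of the wheel, under the tool's middle; z up through the handle. Rubber wheel, radius 18 mm, 26 mm wide, axle along x 18 mm above the origin, rolls along y; sprung, it gives 5 mm upward at about 9 N per mm. Black guard 44 (x) x 66 (y) mm, underside 50, top 56 mm above the origin. Same turned half round.
- handle (a point): Centre of the roller's dark wooden handle, 79 mm above the roller's origin, axes as the roller's. The handle is 30 mm (x) by 26 mm (y) and 46 mm high and stands on the guard. Held across the 26 mm with the fingertips close above the guard, the push goes from the fingertips through the guard.
- holder: Wooden holder for the roller, fixed: an open well, 66 (x) x 68 (y) x 56 mm outside, 50 (x) x 44 mm (y) inside, inner floor at 4 mm. Origin: centre of its underside, z up. The wheel and fork hang in the well while the guard rests on the rim; the wheel's axle lies along the holder's x.
- holder_seat (a point): Point on the holder's axis 6 mm above the work surface, where the roller's origin is when its guard rests on the rim; axes as the holder's.
- wheel (a joint): Turning angle of the roller's wheel in rad, free to turn either way without limit; one rad is 18 mm of rolling.
- trim_1 (a joint): Height of trim section 1 (y = -85 mm on the stand): 0 fully up, 0.005 m fully home; it stays where it is pushed and needs a push of 9 to 14 N to move.
- trim_2 (a joint): Height of trim section 2 (y = -51 mm on the stand): 0 fully up, 0.005 m fully home; it stays where it is pushed and needs a push of 9 to 14 N to move.
- trim_3 (a joint): Height of trim section 3 (y = -17 mm on the stand): 0 fully up, 0.005 m fully home; it stays where it is pushed and needs a push of 9 to 14 N to move.
- trim_4 (a joint): Height of trim section 4 (y = 17 mm on the stand): 0 fully up, 0.005 m fully home; it stays where it is pushed and needs a push of 9 to 14 N to move.
- trim_5 (a joint): Height of trim section 5 (y = 51 mm on the stand): 0 fully up, 0.005 m fully home; it stays where it is pushed and needs a push of 9 to 14 N to move.
- trim_6 (a joint): Height of trim section 6 (y = 85 mm on the stand): 0 fully up, 0.005 m fully home; it stays where it is pushed and needs a push of 9 to 14 N to move.
- red_jar: Bystander: glaze jar with red lid, 68 mm wide, 98 mm high, loose; origin at the centre of its underside.
- timer: Bystander: white wind-up timer, 62 x 68 x 62 mm, loose; origin at the centre of its underside.
- tile: Bystander: dark blue round test tile, 44 mm wide, 8 mm thick, loose; origin at the centre of its underside.
Things that resemble listed ones, but are neither listed nor needed, are in the scene too. There is more than one size of the roller; the one meant has the size given above.

How it is judged:
By the outcome, as a careful person would: the job done as asked, in the order asked, and still so for the second after the job is handed in, with the robot touching nothing.
It also fails if it takes over 72 s, if anything falls off the work surface, if the arm or the gripper's body presses on something with over 40 N, if the wrist force passes 120 N, or if a joint passes its speed limit or range.

## Working session

There is one attempt and no reset: what is moved stays moved. The work goes in short steps, Python scripts to look and compute and a tool call to move; the robot and the scene stay as the last step left them, time stands still between calls to the robot, and variables do not carry over. Pictures are saved under pics/ and viewed, about 8 in all and at most 12, crops included, and the job is handed in when it is done.

Besides the shell and the picture viewer there is one more tool, called as name(argument=value, ...), one argument or row to a line, values as JSON. apply_moves: Moves the arm, as the interface text tells. Its arguments: {"type":"object","properties":{"commands":{"type":"array","items":{"type":"array","items":{"type":"number"}}}},"required":["commands"]}

```bash
mkdir -p pics; ls; python3 - <<'E'
from cell import env, optics
import cv2
for n in("scene","top"):
    c=optics.read_camera(n); cv2.imwrite(f"pics/{n}0.png",c["color"][:,:,::-1])
    print({k:v for k,v in c.items() if k!="color"})
print(env.state())
E
```

```text
pics
{'fx': 595.3942479177667, 'fy': 595.3942479177667, 'cx': 312.26263499160353, 'cy': 241.92656380343553, 'eye': array([-241.00289384, -651.3711497 ,  664.75055916]), 'rotation': array([ 1.06807903,  0.00599679, -0.77651059])}
{'fx': 532.8381158703029, 'fy': 532.8381158703029, 'cx': 315.7898894442853, 'cy': 243.13373351210979, 'eye': array([ 325.5627502 ,   99.76028179, 1045.12112516]), 'rotation': array([ 0.18973107, -0.00551513, -1.57967813])}
{'t': 0.1, 'joints': array([ 1.14636677e+00,  4.91495728e-01,  1.55937222e+00,  2.52789743e-05,
        1.09169720e+00, -1.05627261e-01]), 'qvel': array([-3.25542457e-05, -1.81985744e-03, -8.44748696e-05,  1.72903634e-05,
        3.22986011e-03,  1.14610617e-03]), 'tau': array([ 2.95417427e-03, -6.13622403e+01, -2.58606845e+01,  6.93398318e-02,
        4.70372743e-02, -7.03092905e-05]), 'eef_pos': array([195.87714941, 593.48941957, 404.22791138]), 'tcp_rot': array([-3.14062795e+00, -1.24827093e-04,  2.82277864e+00]), 'ft_force': array([-0.08083979, -0.10022537, -0.49001712]), 'moment': array([ 0.0083941 , -0.02260551, -0.00608391]), 'opening': 0.9999233076781749}
```

View pics/scene0.png

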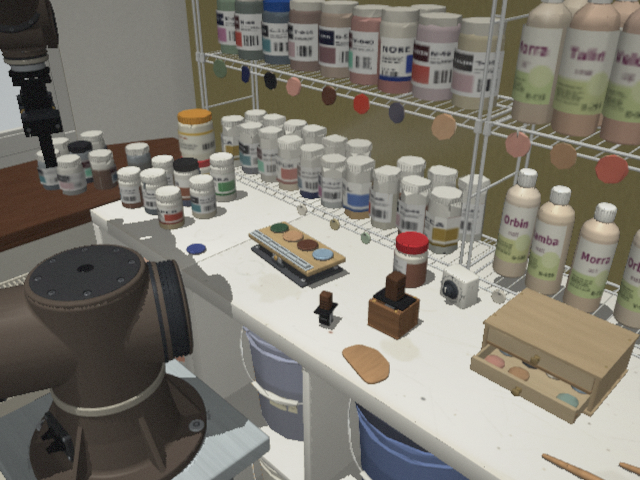

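View pics/top0.png

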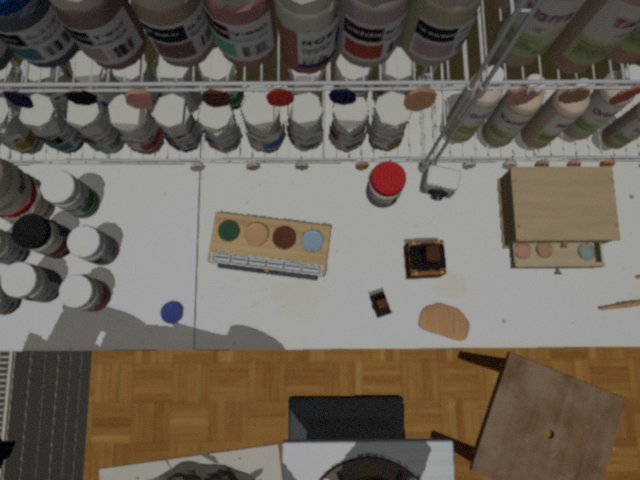

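The full-size roller is in the holder at top (427,258) and scene (394,300). There is a small lookalike at top (380,302) and scene (326,308). The one in the wooden holder fits the description, and the enlarged crops should confirm it.

```bash
python3 - <<'E'
import cv2,numpy as np
t=cv2.imread("pics/top0.png"); s=cv2.imread("pics/scene0.png")
a=cv2.resize(t[205:285,200:340],None,fx=5.7,fy=5.7,interpolation=cv2.INTER_CUBIC)
cv2.imwrite("pics/c1.png",a[:, :800])
b=cv2.resize(t[230:330,360:460],(400,400),interpolation=cv2.INTER_CUBIC)
c=cv2.resize(s[260:345,345:430],(400,400),interpolation=cv2.INTER_CUBIC)
cv2.imwrite("pics/c2.png",np.hstack([b,c]))
E
```

```text
(no output)
```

View pics/c1.png

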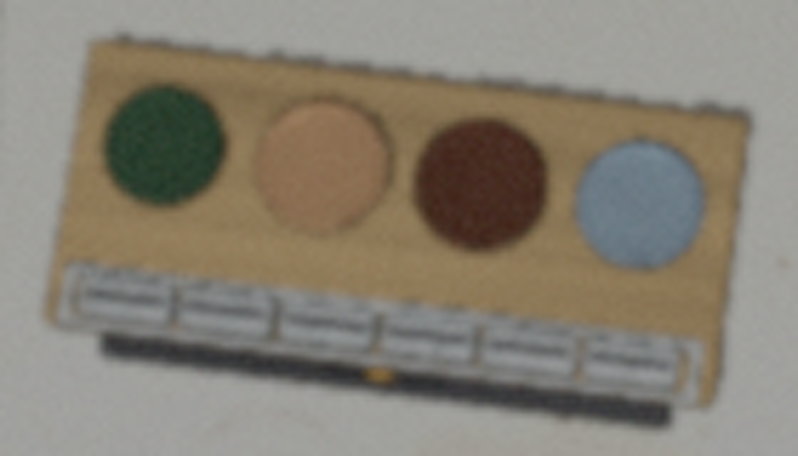

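View pics/c2.png

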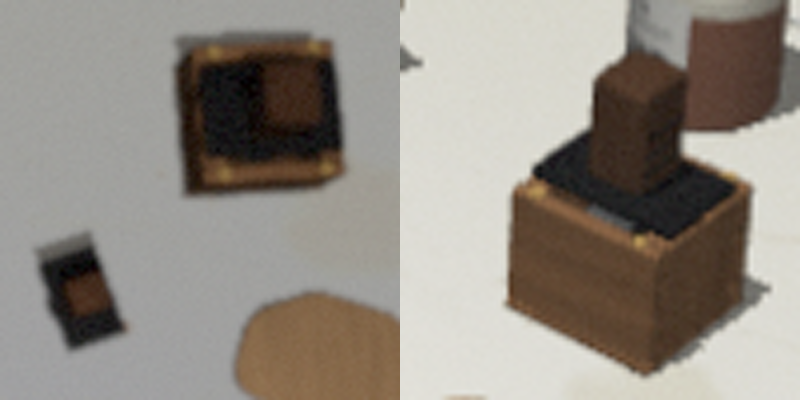

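c1 shows the board with its corners at (93,40), (748,117), (712,405) and (47,322). c2 confirms the target: the big roller in the wooden holder, guard long along the world y axis. The small one at lower left is the wrong size and has no holder. One more enlarged crop of the board in the scene view, then I'll fit the poses.

```bash
python3 - <<'E'
import cv2,numpy as np
s=cv2.imread("pics/scene0.png")
cv2.imwrite("pics/c3.png",cv2.resize(s[212:292,240:355],None,fx=6.9,fy=6.9,interpolation=cv2.INTER_CUBIC))
E
```

```text
(no output)
```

View pics/c3.png

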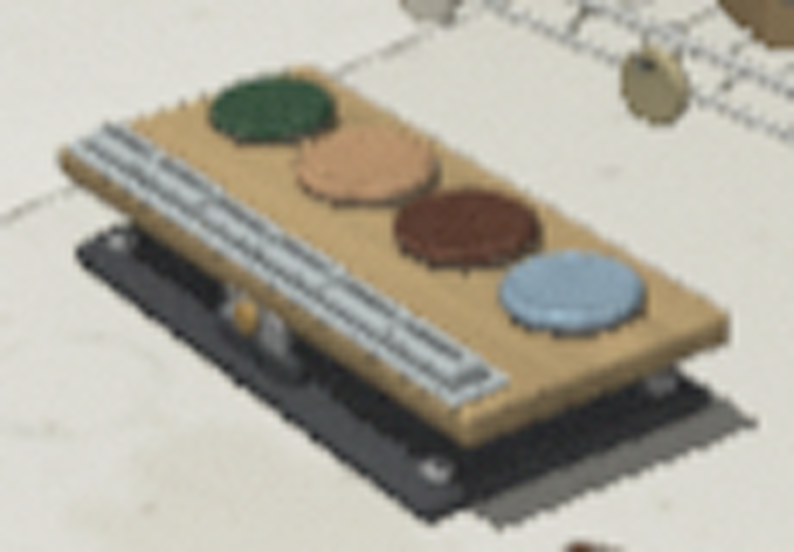

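c3 shows the board's top corners at (65,150), (308,68), (727,315) and (465,408), with its +y (left) end higher. Next I'll fit the poses from both views.

```bash
cat > fit.py <<'E'
import numpy as np
from scipy.optimize import least_squares
from scipy.spatial.transform import Rotation as R
C={"s":(595.394,312.263,241.927,[-241.003,-651.371,664.751],[1.06807903,0.00599679,-0.77651059]),
"t":(532.838,315.79,243.134,[325.563,99.760,1045.121],[0.18973107,-0.00551513,-1.57967813])}
def proj(c,P):
    f,cx,cy,e,r=C[c]; p=(np.atleast_2d(P)-e)@R.from_euler("xyz",r).as_matrix()
    return np.c_[cx+f*p[:,0]/-p[:,2], cy+f*p[:,1]/p[:,2]]
def Rz(a): return R.from_euler("z",a).as_matrix()
E
python3 - <<'E'
from fit import *
t=lambda L:np.array(L)/5.7+[200,205]; s=lambda L:np.array(L)/6.9+[240,212]
T=t([(93,40),(748,117),(712,405),(47,322),(165,145),(322,167),(482,184),(641,205)])
S=s([(308,68),(727,315),(465,408),(65,150),(272,107),(367,163),(468,224),(572,289)])
def pts(p):
    x,y,a,h,ti=p
    b=np.array([(50,114,14),(50,-114,14),(-50,-114,14),(-50,114,14)]+[(14,q,22) for q in(84,28,-28,-84)],float)
    return b
def full(p):
    x,y,a,h,ti=p[:5]; b=pts(p[:5]); b[4:,1]=np.array([1.5,.5,-.5,-1.5])*p[5]
    return (b@R.from_euler("x",ti).as_matrix().T+[0,0,27+h])@Rz(a).T+[x,y,0]
f=lambda p:np.r_[(proj("s",full(p))-S).ravel(),(proj("t",full(p))-T).ravel()]
r=least_squares(f,[450,150,0,0,0,56],loss="soft_l1",x_scale=[10,10,.1,3,.02,5]); print("stand",r.x.round(3)); print(r.fun.reshape(-1,2).round(1).tolist())
cov=np.linalg.inv(r.jac.T@r.jac); print(np.sqrt(np.diag(cov)).round(3))
x,y,a=r.x[:3]
for q in(85,-85,0): print(q,(Rz(a)@[-39.5,q,0]+[x,y,0]).round(1), 45+r.x[3]+q*r.x[4])
# check strip centres
print(proj("t",[Rz(a)@[-39.5,q,0]+[x,y,48+r.x[3]+q*r.x[4]] for q in(85,-85)]), t([(127,297),(630,363)]))
# holder
HS=np.array([(113,187),(350,183),(255,253),(248,373),(110,305),(343,298)])/4.706+[345,260]
HT=np.array([(197,48),(335,42),(343,167)])/4+[360,230]
hs=np.array([(-33,34,56),(33,-34,56),(-33,-34,56),(-33,-34,0),(-33,34,0),(33,-34,0)],float)
ht=np.array([(33,34,56),(33,-34,56),(-33,-34,56)],float)
g=lambda p:np.r_[(proj("s",hs@Rz(p[2]).T+[p[0],p[1],0])-HS).ravel(),(proj("t",ht@Rz(p[2]).T+[p[0],p[1],0])-HT).ravel()]
r=least_squares(g,[450,-120,0],x_scale=[10,10,.1]); print("holder",r.x.round(3),r.fun.reshape(-1,2).round(1).tolist())
h=lambda p:np.r_[(proj("s",[p[0],p[1],108])-[396,276.6]).ravel(),(proj("t",[p[0],p[1],108])-[433.75,253.75]).ravel()]
r=least_squares(h,[450,-120]); print("handle",r.x.round(1),r.fun.round(1))
E
```

```text
stand [ 5.18879e+02  1.80183e+02 -1.42000e-01 -3.15800e+00 -4.60000e-02
  5.43160e+01]
[[0.1, 0.1], [1.0, -0.4], [-0.2, 1.4], [-1.3, 0.3], [0.0, 0.2], [-0.1, 0.1], [-0.3, -0.2], [-0.0, -0.5], [-0.1, -0.6], [0.7, -0.1], [0.4, 0.5], [-0.7, 0.1], [-0.2, -0.0], [0.0, -0.5], [-0.1, -0.0], [0.1, -0.2]]
[0.735 0.727 0.006 1.182 0.012 0.789]
85 [491.8 269.9   0. ] 37.95124282590591
-85 [467.8 101.6   0. ] 45.73364372105317
0 [479.8 185.8   0. ] 41.84244327347954
[[222.90640966 257.53082701]
 [311.22614253 268.71923633]] [[222.28070175 257.10526316]
 [310.52631579 268.68421053]]
holder [ 4.87111e+02 -1.16930e+02  4.80000e-02] [[-0.6, -0.2], [1.4, -0.3], [0.2, 0.8], [-0.4, 1.0], [-1.2, -0.1], [0.4, 0.4], [-1.6, -1.1], [-0.4, -1.6], [1.2, 1.7]]
handle [ 484.  -118.4] [-0.1 -1.   0.5  0.3]
```

apply_moves(
  commands=[
    [0,0,-5.25,-0.019,-0.03,0.005,0.095],
    [0,0,-5.25,-0.019,-0.03,0.005,0.095],
    [0,0,-5.25,-0.019,-0.03,0.005,0.095],
    [0,0,-5.25,-0.019,-0.03,0.005,0.095],
    [0,0,0,-0.019,-0.03,0.005,0.095],
  ],
)

```text
t: 0.52
eef_pos: [269.0, 431.7, 379.4]
tcp_rot: [-3.141, -0.0, -3.087]
ft_force: [1.2, 1.2, 0.4]
opening: 1.002
```

apply_moves(
  commands=[
    [0,0,0,-0.019,-0.03,0.005,0.095],
    [0,0,0,-0.019,-0.03,0.005,0.095],
    [0,0,0,-0.019,-0.03,0.005,0.095],
    [0,0,0,-0.019,-0.03,0.005,0.095],
    [0,0,0,-0.019,-0.03,0.005,0.04],
  ],
)

```text
t: 0.93
eef_pos: [371.8, 286.6, 354.5]
tcp_rot: [3.142, -0.0, -3.094]
ft_force: [0.0, 0.4, 0.2]
opening: 0.966
```

apply_moves(
  commands=[
    [0,0,0,-0.0078,-0.0342,0.002,0.04],
    [0,0,0,-0.0078,-0.0342,0.002,0.04],
    [0,0,0,-0.0078,-0.0342,0.002,0.04],
    [0,0,0,-0.0078,-0.0342,0.002,0.04],
    [0,0,0,-0.0078,-0.0342,0.002,0.04],
  ],
)

```text
t: 1.35
eef_pos: [418.4, 117.5, 344.6]
tcp_rot: [3.142, -0.0, -3.094]
ft_force: [0.8, -0.3, -0.4]
opening: 0.638
```

apply_moves(
  commands=[
    [0,0,0,-0.0078,-0.0342,0.002,0.04],
    [0,0,0,-0.0078,-0.0342,0.002,0.04],
    [0,0,0,-0.0078,-0.0342,0.002,0.04],
    [0,0,0,-0.0078,-0.0342,0.002,0.04],
    [0,0,0,-0.0078,-0.0342,0.002,0.04],
  ],
)

```text
t: 1.77
eef_pos: [465.5, -51.6, 334.5]
tcp_rot: [3.141, -0.0, -3.094]
ft_force: [0.8, 0.4, -0.3]
opening: 0.421
```

apply_moves(
  commands=[
    [0,0,0,-0.0078,-0.0342,0.002,0.04],
    [0,0,0,-0.0078,-0.0342,0.002,0.04],
    [0,0,0,0,0,0,0.04],
    [0,0,0,0,0,0,0.04],
  ],
)

```text
t: 2.1
eef_pos: [484.3, -118.8, 330.2]
tcp_rot: [3.141, -0.001, -3.097]
ft_force: [-0.0, 0.7, 0.4]
opening: 0.423
```

```bash
python3 - <<'E'
from cell import env, optics
import cv2,numpy as np
t=optics.read_camera("top")["color"][:,:,::-1]; s=optics.read_camera("scene")["color"][:,:,::-1]
b=cv2.resize(t[190:290,380:480],(400,400),interpolation=cv2.INTER_CUBIC)
c=cv2.resize(s[230:340,340:450],(400,400),interpolation=cv2.INTER_CUBIC)
cv2.imwrite("pics/c4.png",np.hstack([b,c])); print(env.state())
E
```

```text
{'t': 2.2, 'joints': array([-3.69974649e-01,  4.11693451e-01,  1.94886787e+00,  2.77275754e-04,
        7.82019332e-01, -1.98845632e+00]), 'qvel': array([ 0.01873595, -0.01047791,  0.00492889, -0.00070293, -0.0009552 ,
        0.00066059]), 'tau': array([-1.28293645e+00, -4.87591267e+01, -1.98108584e+01, -7.41727743e-02,
        3.59969877e-02, -2.57718517e-02]), 'eef_pos': array([ 483.91862293, -116.98032394,  330.47353344]), 'tcp_rot': array([ 3.14101347e+00, -8.23905609e-04, -3.09410389e+00]), 'ft_force': array([1.61193992, 0.16007262, 0.19194739]), 'moment': array([ 0.04329386, -0.0087149 , -0.00120866]), 'opening': 0.42058093735267427}
```

View pics/c4.png

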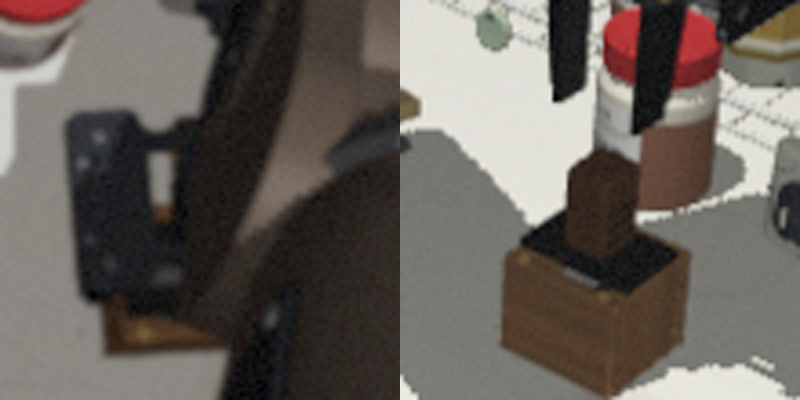

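The crop shows the open fingertips at (575,100) and (648,130), straddling the line of the handle top at (603,165). I'll check this numerically before descending.

```bash
python3 - <<'E'
from fit import *
q=[Rz(.048)@[0,d,0]+[483.9,-117,140.5] for d in(26,-26,0)]
for P in q+[[484,-118.4,108],[484,-117,108]]: print((proj("s",P)[0]-[340,230])*3.636+[400,0])
E
```

```text
[561.12330325  88.44334952]
[650.49174192 125.64246067]
[605.13498177 106.76296375]
[603.37520006 165.70680757]
[601.09168737 164.62002941]
```

apply_moves(
  commands=[
    [0,0,0,0,0.0012,0.01,0.04],
    [0,0,0,0,0,0.01,0.04],
    [0,0,0,0,0,0.008,0.04],
    [0,0,0,0,0,0.006,0.04],
    [0,0,0,0,0,0.004,0.04],
  ],
)

```text
t: 2.62
eef_pos: [484.1, -115.7, 291.8]
tcp_rot: [3.141, -0.001, -3.093]
ft_force: [0.1, 0.1, 1.0]
opening: 0.422
```

apply_moves(
  commands=[
    [0,0,0,0,0,0.008,0.04],
    [0,0,0,0,0,0.008,0.04],
    [0,0,0,0,0,0.006,0.04],
    [0,0,0,0,0,0.004,0.04],
    [0,0,0,0,0,0.004,0.04],
  ],
)

```text
t: 3.03
eef_pos: [484.2, -116.2, 262.2]
tcp_rot: [3.141, -0.0, -3.094]
ft_force: [-0.2, 0.3, -0.3]
opening: 0.421
```

apply_moves(
  commands=[
    [0,0,0,0,-0.001,0.003,0.04],
    [0,0,0,0,0,0.003,0.04],
    [0,0,0,0,0,0.002,0.04],
    [0,0,0,0,0,0,0.04],
  ],
)

```text
t: 3.37
eef_pos: [484.2, -117.2, 254.4]
tcp_rot: [3.141, -0.0, -3.094]
ft_force: [0.5, 0.0, 0.3]
opening: 0.421
```

apply_moves(
  commands=[
    [0,0,0,0,0,0.0007,0.04],
    [0,0,0,0,0,0,0.04],
  ],
)

```text
t: 3.53
eef_pos: [484.2, -117.1, 254.1]
tcp_rot: [3.142, 0.0, -3.094]
ft_force: [0.2, -1.1, -0.1]
opening: 0.422
```

apply_moves(
  commands=[
    [0,0,0,0,0,0.0007,0.04],
    [0,0,0,0,0,0,0.04],
  ],
)

```text
t: 3.7
eef_pos: [484.2, -117.1, 253.4]
tcp_rot: [3.142, 0.0, -3.094]
ft_force: [-0.3, -0.1, -0.0]
opening: 0.423
```

apply_moves(
  commands=[
    [0,0,0,0,0,0.001,0.04],
    [0,0,0,0,0,0,0.04],
  ],
)

```text
t: 3.87
eef_pos: [484.3, -117.1, 252.4]
tcp_rot: [-3.142, 0.0, -3.094]
ft_force: [0.4, -0.1, 0.3]
opening: 0.423
```

apply_moves(
  commands=[
    [0,0,0,0,0,0,0.015],
    [0,0,0,0,0,0,0.015],
    [0,0,0,0,0,0,0.015],
    [0,0,0,0,0,0,0.015],
    [0,0,0,0,0,0,0.015],
  ],
)

```text
t: 4.28
eef_pos: [484.2, -117.1, 252.4]
tcp_rot: [3.141, 0.0, -3.094]
ft_force: [0.6, 1.4, 3.6]
opening: 0.272
```

apply_moves(
  commands=[
    [0,0,0,0,0,0,0.015],
    [0,0,0,0,0,0,0.015],
  ],
)

```text
t: 4.45
eef_pos: [484.2, -117.0, 252.4]
tcp_rot: [3.141, 0.0, -3.094]
ft_force: [0.0, 3.7, 4.9]
opening: 0.275
```

apply_moves(
  commands=[
    [0,0,0,0,0,-0.004,0.015],
    [0,0,0,0,0,-0.008,0.015],
    [0,0,0,0,0,-0.012,0.015],
    [0,0,0,0,0,-0.015,0.015],
    [0,0,0,0,0,-0.015,0.015],
  ],
)

```text
t: 4.87
eef_pos: [484.1, -117.2, 307.1]
tcp_rot: [3.141, -0.001, -3.094]
ft_force: [0.6, -0.0, -3.1]
opening: 0.271
```

apply_moves(
  commands=[
    [0,0,0,0,0,-0.014,0.015],
    [0,0,0,0,0,-0.008,0.015],
    [0,0,0,0,0,-0.004,0.015],
    [0,0,0,0,0,0,0.015],
    [0,0,0,0,0,0,0.015],
  ],
)

```text
t: 5.28
eef_pos: [484.1, -117.1, 332.0]
tcp_rot: [3.141, -0.0, -3.094]
ft_force: [0.2, 0.3, -2.7]
opening: 0.272
```

```bash
python3 - <<'E'
from cell import env, optics
import cv2,numpy as np
s=optics.read_camera("scene")["color"][:,:,::-1]
cv2.imwrite("pics/c5.png",cv2.resize(s[220:350,330:460],(520,520),interpolation=cv2.INTER_CUBIC)); st=env.state(); print(st["ft_force"],st["moment"],st["eef_pos"])
E
```

```text
[-0.24244597 -0.54175308 -2.60112312] [0.05672875 0.04445508 0.01525261] [ 484.08389111 -117.14769488  331.74463269]
```

View pics/c5.png

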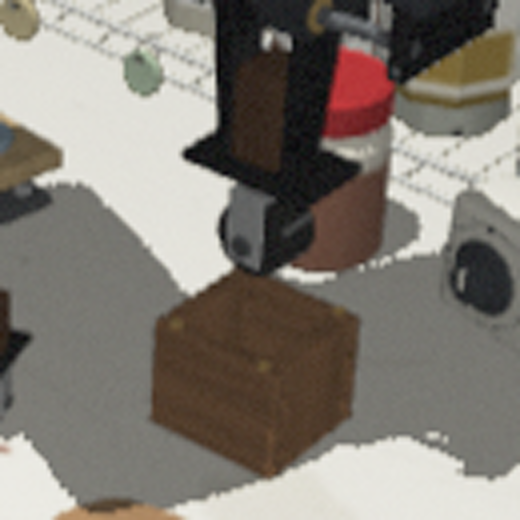

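Held upright, wheel clear of the holder; weight is about 2.7 N. Next I'll move above section 1.

apply_moves(
  commands=[
    [0,0,5.45,0,0,0,0.015],
    [0,0,5.45,0,0,0,0.015],
    [0,0,0,0.0047,0.0214,0,0.015],
    [0,0,0,0.0075,0.0342,0,0.015],
    [0,0,0,0.0075,0.0342,0,0.015],
  ],
)

```text
t: 5.75
eef_pos: [477.3, -25.0, 331.4]
tcp_rot: [3.141, -0.002, 2.997]
ft_force: [0.4, 1.1, -2.4]
opening: 0.272
```

apply_moves(
  commands=[
    [0,0,0,0.0075,0.0342,0,0.015],
    [0,0,0,0.0075,0.0342,0,0.015],
    [0,0,0,0.0075,0.0342,0.008,0.015],
    [0,0,0,0.0047,0.0214,0.01,0.015],
    [0,0,0,0,0,0,0.015],
  ],
)

```text
t: 6.17
eef_pos: [467.3, 104.2, 312.4]
tcp_rot: [-3.141, -0.003, 3.002]
ft_force: [-0.6, 0.8, -2.7]
opening: 0.269
```

apply_moves(
  commands=[
    [0,0,0,0,0,0.002,0.015],
    [0,0,0,0,0,0,0.015],
  ],
)

```text
t: 6.33
eef_pos: [468.2, 100.9, 311.7]
tcp_rot: [-3.141, -0.001, 2.999]
ft_force: [-0.5, -0.2, -2.0]
opening: 0.274
```

apply_moves(
  commands=[
    [0,0,0,0,0,0.003,0.015],
    [0,0,0,0,0,0.003,0.015],
    [0,0,0,0,0,0,0.015],
  ],
)

```text
t: 6.58
eef_pos: [468.2, 100.4, 305.9]
tcp_rot: [-3.142, -0.0, 2.998]
ft_force: [-0.5, 0.3, -2.7]
opening: 0.274
```

```bash
python3 - <<'E'
from cell import env, optics
import cv2,numpy as np
s=optics.read_camera("scene")["color"][:,:,::-1]
cv2.imwrite("pics/c6.png",cv2.resize(s[200:300,240:370],(780,600),interpolation=cv2.INTER_CUBIC)); st=env.state(); print(st["ft_force"],st["eef_pos"])
E
```

```text
[-0.12140728  0.21229146 -3.93662126] [468.24308959 100.46540027 306.06351127]
```

View pics/c6.png

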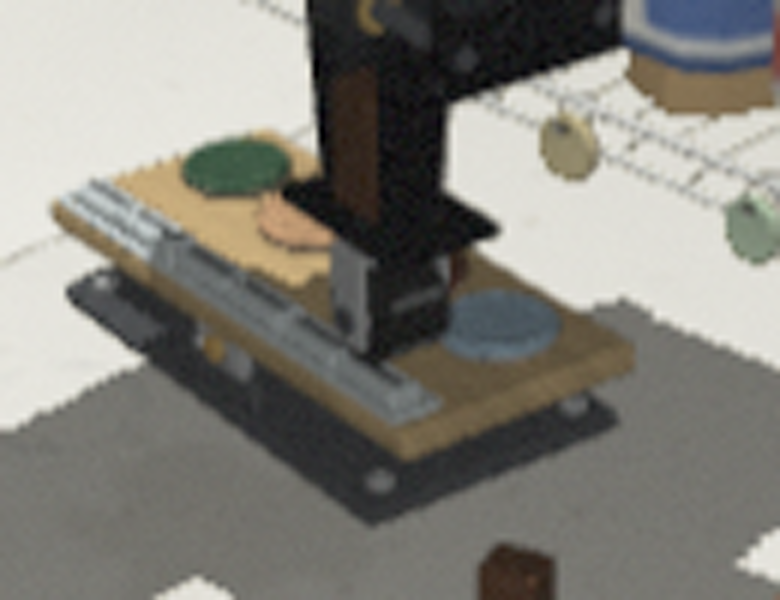

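```bash
python3 - <<'E'
from fit import *
M=lambda P:((proj("s",P)-[240,200])*6).round(0)
o=[468.2,100.4,59.6]; r=Rz(-.142)
print("wheel bottom edges",M([r@[d,0,0]+o for d in(-13,0,13)]))
print("near axle end, guard near corners", M([r@[-13,0,18]+o]),M([r@[a,b,50]+o for a,b in((-22,33),(-22,-33),(22,-33))]))
for h in(50,47): print("sec1 corners",M([r@[-39.5+a,-85+b,0]+[518.9,180.2,h] for a,b in((-7,16),(7,16),(7,-16),(-7,-16))]).tolist())
E
```

```text
wheel bottom edges [[350. 361.]
 [382. 349.]
 [413. 337.]]
near axle end, guard near corners [[349. 314.]] [[268. 198.]
 [384. 276.]
 [494. 236.]]
sec1 corners [[335.0, 359.0], [368.0, 347.0], [424.0, 386.0], [390.0, 399.0]]
sec1 corners [[335.0, 367.0], [368.0, 354.0], [424.0, 393.0], [390.0, 406.0]]
```

```bash
python3 - <<'E'
from cell import env, optics
import cv2,numpy as np
a=np.mean([optics.read_camera("scene")["color"].astype(float) for _ in range(4)],0)[:,:,::-1]
a=np.clip(255*(a/255)**.55,0,255).astype(np.uint8)
cv2.imwrite("pics/c7.png",cv2.resize(a[226:276,280:345],None,fx=12,fy=12,interpolation=cv2.INTER_CUBIC)); st=env.state(); print(st["ft_force"],st["eef_pos"])
E
```

```text
[ 0.06084165 -0.8150099  -2.75716525] [468.21645939 100.93242018 306.4516864 ]
```

View pics/c7.png

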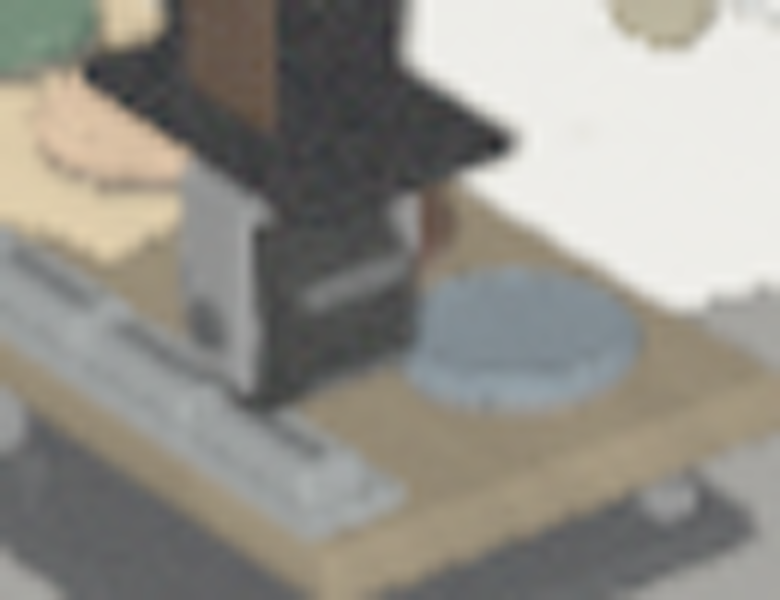

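The wheel sits about 2 mm to +x of the strip's line, while the strip itself agrees with the fit. I'll correct that and descend until it touches.

apply_moves(
  commands=[
    [0,0,0,0.002,0,0.002,0.015],
    [0,0,0,0,0,0.001,0.015],
    [0,0,0,0,0,0,0.015],
  ],
)

```text
t: 7.08
eef_pos: [466.0, 101.4, 303.1]
tcp_rot: [3.142, -0.0, 2.999]
ft_force: [0.1, -0.3, -1.1]
opening: 0.274
```

apply_moves(
  commands=[
    [0,0,0,0,0,0.0015,0.015],
    [0,0,0,0,0,0,0.015],
  ],
)

```text
t: 7.25
eef_pos: [466.2, 101.5, 301.6]
tcp_rot: [3.142, -0.0, 2.999]
ft_force: [-0.9, 0.9, -2.9]
opening: 0.275
```

apply_moves(
  commands=[
    [0,0,0,0,0,0.0015,0.015],
    [0,0,0,0,0,0,0.015],
  ],
)

```text
t: 7.42
eef_pos: [466.2, 101.4, 300.1]
tcp_rot: [3.142, -0.0, 2.999]
ft_force: [0.1, -0.1, -2.6]
opening: 0.273
```

apply_moves(
  commands=[
    [0,0,0,0,0,0.0015,0.015],
    [0,0,0,0,0,0,0.015],
  ],
)

```text
t: 7.58
eef_pos: [466.2, 101.4, 298.6]
tcp_rot: [3.142, -0.0, 2.999]
ft_force: [-0.0, -0.8, -1.5]
opening: 0.273
```

apply_moves(
  commands=[
    [0,0,0,0,0,0.001,0.015],
    [0,0,0,0,0,0,0.015],
  ],
)

```text
t: 7.75
eef_pos: [466.2, 101.4, 297.7]
tcp_rot: [3.142, -0.0, 2.999]
ft_force: [-0.6, 0.5, -2.7]
opening: 0.273
```

apply_moves(
  commands=[
    [0,0,0,0,0,0.001,0.015],
    [0,0,0,0,0,0,0.015],
  ],
)

```text
t: 7.92
eef_pos: [466.2, 101.4, 297.0]
tcp_rot: [3.141, 0.0, 2.999]
ft_force: [-1.5, -0.1, 3.9]
opening: 0.273
```

apply_moves(
  commands=[
    [0,0,0,0,0,0.001,0.015],
    [0,0,0,0,0,0,0.015],
  ],
)

```text
t: 8.08
eef_pos: [466.2, 101.4, 296.2]
tcp_rot: [3.141, 0.001, 2.999]
ft_force: [-1.3, -0.2, 7.1]
opening: 0.271
```

apply_moves(
  commands=[
    [0,0,0,0,0,0.001,0.015],
    [0,0,0,0,0,0,0.015],
  ],
)

```text
t: 8.25
eef_pos: [466.2, 101.5, 295.2]
tcp_rot: [3.141, 0.001, 2.999]
ft_force: [-1.7, 0.3, 6.7]
opening: 0.272
```

apply_moves(
  commands=[
    [0,0,0,0,0,0.001,0.015],
    [0,0,0,0,0,0,0.015],
  ],
)

```text
t: 8.42
eef_pos: [466.2, 101.5, 294.2]
tcp_rot: [3.141, 0.001, 2.999]
ft_force: [-2.4, 0.7, 6.7]
opening: 0.272
```

apply_moves(
  commands=[
    [0,0,0,0,0,0.001,0.015],
    [0,0,0,0,0,0,0.015],
  ],
)

```text
t: 8.58
eef_pos: [466.2, 101.5, 293.2]
tcp_rot: [3.141, 0.001, 2.999]
ft_force: [-1.9, 0.4, 6.4]
opening: 0.273
```

apply_moves(
  commands=[
    [0,0,0,0,0,0.001,0.015],
    [0,0,0,0,0,0,0.015],
  ],
)

```text
t: 8.75
eef_pos: [466.2, 101.5, 292.3]
tcp_rot: [3.141, 0.001, 2.999]
ft_force: [-2.8, 0.6, 9.1]
opening: 0.27
```

apply_moves(
  commands=[
    [0,0,0,0,0,0.001,0.015],
    [0,0,0,0,0,0,0.015],
  ],
)

```text
t: 8.92
eef_pos: [466.2, 101.5, 291.5]
tcp_rot: [3.141, 0.001, 2.999]
ft_force: [-3.3, 0.6, 14.6]
opening: 0.265
```

apply_moves(
  commands=[
    [0,0,0,0,0,0.0005,0.015],
    [0,0,0,0,0,0,0.015],
  ],
)

```text
t: 9.08
eef_pos: [466.2, 101.5, 291.2]
tcp_rot: [3.141, 0.001, 2.999]
ft_force: [-3.6, -0.0, 15.8]
opening: 0.272
```

apply_moves(
  commands=[
    [0,0,0,0,0,-0.004,0.015],
    [0,0,0,0,0,-0.004,0.015],
    [0,0,0,0,0.012,0,0.015],
    [0,0,0,0,0.012,0,0.015],
    [0,0,0,0,0.01,0,0.015],
  ],
)

```text
t: 9.5
eef_pos: [471.2, 136.4, 298.2]
tcp_rot: [3.141, -0.0, 2.999]
ft_force: [-0.7, 0.5, -2.5]
opening: 0.272
```

apply_moves(
  commands=[
    [0,0,0,0,0,0.002,0.015],
    [0,0,0,0,0,0.002,0.015],
    [0,0,0,0,0,0.0015,0.015],
    [0,0,0,0,0,0.001,0.015],
    [0,0,0,0,0,0,0.015],
  ],
)

```text
t: 9.92
eef_pos: [471.1, 135.1, 291.8]
tcp_rot: [3.141, 0.0, 2.999]
ft_force: [-0.8, 0.7, 5.4]
opening: 0.274
```

apply_moves(
  commands=[
    [0,0,0,0,0,0.001,0.015],
    [0,0,0,0,0,0,0.015],
  ],
)

```text
t: 10.08
eef_pos: [471.1, 135.1, 291.1]
tcp_rot: [3.141, 0.001, 2.999]
ft_force: [-0.9, 1.0, 9.6]
opening: 0.271
```

apply_moves(
  commands=[
    [0,0,0,0,0,0.001,0.015],
    [0,0,0,0,0,0,0.015],
  ],
)

```text
t: 10.25
eef_pos: [471.1, 135.0, 290.4]
tcp_rot: [3.141, 0.001, 2.999]
ft_force: [-3.2, 0.6, 13.9]
opening: 0.273
```

apply_moves(
  commands=[
    [0,0,0,0,0,0.0005,0.015],
    [0,0,0,0,0,0,0.015],
  ],
)

```text
t: 10.42
eef_pos: [471.1, 135.1, 290.2]
tcp_rot: [3.141, 0.001, 2.999]
ft_force: [-3.0, 0.1, 17.7]
opening: 0.274
```

apply_moves(
  commands=[
    [0,0,0,0,0,0.0005,0.015],
    [0,0,0,0,0,0,0.015],
  ],
)

```text
t: 10.58
eef_pos: [471.1, 135.0, 289.8]
tcp_rot: [3.141, 0.001, 2.999]
ft_force: [-4.0, 0.1, 19.4]
opening: 0.276
```

apply_moves(
  commands=[
    [0,0,0,0,0,-0.004,0.015],
    [0,0,0,0,0,-0.004,0.015],
    [0,0,0,0,0.012,0,0.015],
    [0,0,0,0,0.012,0,0.015],
    [0,0,0,0,0.01,0,0.015],
  ],
)

```text
t: 11.0
eef_pos: [476.0, 170.0, 296.5]
tcp_rot: [3.142, -0.0, 2.999]
ft_force: [-1.1, -0.1, -2.8]
opening: 0.274
```

apply_moves(
  commands=[
    [0,0,0,0,0,0.002,0.015],
    [0,0,0,0,0,0.002,0.015],
    [0,0,0,0,0,0.002,0.015],
    [0,0,0,0,0,0.0015,0.015],
    [0,0,0,0,0,0,0.015],
  ],
)

```text
t: 11.42
eef_pos: [476.0, 169.1, 289.7]
tcp_rot: [3.141, 0.001, 3.0]
ft_force: [-1.7, 2.0, 13.1]
opening: 0.268
```

apply_moves(
  commands=[
    [0,0,0,0,0,0.0007,0.015],
    [0,0,0,0,0,0,0.015],
  ],
)

```text
t: 11.58
eef_pos: [475.9, 169.1, 289.4]
tcp_rot: [3.141, 0.001, 3.0]
ft_force: [-2.3, 0.7, 15.9]
opening: 0.268
```

apply_moves(
  commands=[
    [0,0,0,0,0,0.0007,0.015],
    [0,0,0,0,0,0,0.015],
  ],
)

```text
t: 11.75
eef_pos: [475.9, 169.1, 288.9]
tcp_rot: [3.141, 0.002, 3.0]
ft_force: [-3.7, 1.3, 19.5]
opening: 0.271
```

apply_moves(
  commands=[
    [0,0,0,0,0,-0.004,0.015],
    [0,0,0,0,0,-0.004,0.015],
    [0,0,0,0,0.012,0,0.015],
    [0,0,0,0,0.012,0,0.015],
    [0,0,0,0,0.01,0,0.015],
  ],
)

```text
t: 12.17
eef_pos: [480.8, 203.8, 295.6]
tcp_rot: [3.142, -0.0, 2.999]
ft_force: [0.6, 0.4, -2.1]
opening: 0.271
```

apply_moves(
  commands=[
    [0,0,0,0,0,0.002,0.015],
    [0,0,0,0,0,0.002,0.015],
    [0,0,0,0,0,0.002,0.015],
    [0,0,0,0,0,0.0015,0.015],
    [0,0,0,0,0,0,0.015],
  ],
)

```text
t: 12.58
eef_pos: [480.8, 202.6, 288.9]
tcp_rot: [3.141, 0.001, 2.999]
ft_force: [-1.6, 1.1, 12.6]
opening: 0.269
```

apply_moves(
  commands=[
    [0,0,0,0,0,0.0007,0.015],
    [0,0,0,0,0,0,0.015],
  ],
)

```text
t: 12.75
eef_pos: [480.8, 202.6, 288.5]
tcp_rot: [3.141, 0.001, 2.999]
ft_force: [-3.7, 1.8, 15.1]
opening: 0.273
```

apply_moves(
  commands=[
    [0,0,0,0,0,0.0007,0.015],
    [0,0,0,0,0,0,0.015],
  ],
)

```text
t: 12.92
eef_pos: [480.7, 202.6, 288.1]
tcp_rot: [3.141, 0.002, 2.999]
ft_force: [-3.0, 1.4, 18.3]
opening: 0.272
```

apply_moves(
  commands=[
    [0,0,0,0,0,-0.004,0.015],
    [0,0,0,0,0,-0.004,0.015],
    [0,0,0,0,0.012,0,0.015],
    [0,0,0,0,0.012,0,0.015],
    [0,0,0,0,0.01,0,0.015],
  ],
)

```text
t: 13.33
eef_pos: [485.7, 237.4, 294.7]
tcp_rot: [3.142, -0.0, 2.999]
ft_force: [-0.0, -0.0, -3.0]
opening: 0.273
```

apply_moves(
  commands=[
    [0,0,0,0,0,0.002,0.015],
    [0,0,0,0,0,0.002,0.015],
    [0,0,0,0,0,0.002,0.015],
    [0,0,0,0,0,0.0015,0.015],
    [0,0,0,0,0,0,0.015],
  ],
)

```text
t: 13.75
eef_pos: [485.6, 236.6, 288.0]
tcp_rot: [3.141, 0.001, 3.0]
ft_force: [-2.5, 0.7, 12.1]
opening: 0.272
```

apply_moves(
  commands=[
    [0,0,0,0,0,0.001,0.015],
    [0,0,0,0,0,0,0.015],
  ],
)

```text
t: 13.92
eef_pos: [485.6, 236.6, 287.4]
tcp_rot: [3.141, 0.001, 3.0]
ft_force: [-3.6, 0.3, 16.3]
opening: 0.274
```

apply_moves(
  commands=[
    [0,0,0,0,0,0.0007,0.015],
    [0,0,0,0,0,0,0.015],
  ],
)

```text
t: 14.08
eef_pos: [485.5, 236.6, 287.0]
tcp_rot: [3.14, 0.002, 3.0]
ft_force: [-4.6, -0.1, 18.5]
opening: 0.273
```

apply_moves(
  commands=[
    [0,0,0,0,0,-0.004,0.015],
    [0,0,0,0,0,-0.004,0.015],
    [0,0,0,0,0.012,0,0.015],
    [0,0,0,0,0.012,0,0.015],
    [0,0,0,0,0.01,0,0.015],
  ],
)

```text
t: 14.5
eef_pos: [490.5, 271.2, 293.5]
tcp_rot: [3.142, -0.0, 2.999]
ft_force: [0.0, -0.3, -3.2]
opening: 0.273
```

apply_moves(
  commands=[
    [0,0,0,0,0,0.002,0.015],
    [0,0,0,0,0,0.002,0.015],
    [0,0,0,0,0,0.002,0.015],
    [0,0,0,0,0,0.0015,0.015],
    [0,0,0,0,0,0,0.015],
  ],
)

```text
t: 14.92
eef_pos: [490.5, 270.1, 286.9]
tcp_rot: [3.141, 0.001, 3.0]
ft_force: [-3.2, 1.4, 12.4]
opening: 0.269
```

apply_moves(
  commands=[
    [0,0,0,0,0,0.001,0.015],
    [0,0,0,0,0,0,0.015],
  ],
)

```text
t: 15.08
eef_pos: [490.4, 270.1, 286.3]
tcp_rot: [3.14, 0.002, 2.999]
ft_force: [-2.4, 0.9, 15.7]
opening: 0.27
```

apply_moves(
  commands=[
    [0,0,0,0,0,0.0007,0.015],
    [0,0,0,0,0,0,0.015],
  ],
)

```text
t: 15.25
eef_pos: [490.4, 270.2, 285.9]
tcp_rot: [3.14, 0.002, 2.999]
ft_force: [-3.6, 0.9, 19.6]
opening: 0.273
```

Six sections pressed home; a steady slope of about 1.0 mm per section. Now I'll roll the whole strip back at about 22 N.

apply_moves(
  commands=[
    [0,0,0,0,-0.004,-0.0001,0.015],
    [0,0,0,0,-0.006,-0.0002,0.015],
    [0,0,0,0,-0.008,-0.0002,0.015],
    [0,0,0,0,-0.008,-0.0003,0.015],
    [0,0,0,0,-0.008,-0.0002,0.015],
  ],
)

```text
t: 15.67
eef_pos: [485.6, 236.3, 287.0]
tcp_rot: [3.14, 0.002, 2.999]
ft_force: [-2.8, 2.4, 17.5]
opening: 0.272
```

apply_moves(
  commands=[
    [0,0,0,0,-0.007,-0.0002,0.015],
    [0,0,0,0,-0.007,-0.0002,0.015],
    [0,0,0,0,-0.006,-0.0002,0.015],
    [0,0,0,0,-0.007,-0.0002,0.015],
    [0,0,0,0,-0.007,-0.0002,0.015],
  ],
)

```text
t: 16.08
eef_pos: [480.8, 202.6, 288.0]
tcp_rot: [3.14, 0.002, 2.999]
ft_force: [-2.7, 3.5, 18.5]
opening: 0.274
```

apply_moves(
  commands=[
    [0,0,0,0,-0.007,-0.0002,0.015],
    [0,0,0,0,-0.007,-0.0002,0.015],
    [0,0,0,0,-0.006,-0.0002,0.015],
    [0,0,0,0,-0.007,-0.0002,0.015],
    [0,0,0,0,-0.007,-0.0002,0.015],
  ],
)

```text
t: 16.5
eef_pos: [476.0, 168.9, 288.9]
tcp_rot: [3.14, 0.002, 2.999]
ft_force: [-3.1, 2.5, 19.1]
opening: 0.273
```

apply_moves(
  commands=[
    [0,0,0,0,-0.007,-0.0002,0.015],
    [0,0,0,0,-0.007,-0.0002,0.015],
    [0,0,0,0,-0.006,-0.0002,0.015],
    [0,0,0,0,-0.007,-0.0002,0.015],
    [0,0,0,0,-0.007,-0.0002,0.015],
  ],
)

```text
t: 16.92
eef_pos: [471.2, 135.2, 289.9]
tcp_rot: [3.14, 0.003, 2.999]
ft_force: [-1.5, 3.0, 18.4]
opening: 0.269
```

apply_moves(
  commands=[
    [0,0,0,0,-0.007,-0.0002,0.015],
    [0,0,0,0,-0.007,-0.0002,0.015],
    [0,0,0,0,-0.007,-0.0002,0.015],
    [0,0,0,0,-0.007,-0.0002,0.015],
    [0,0,0,0,-0.006,-0.0002,0.015],
  ],
)

```text
t: 17.33
eef_pos: [466.5, 101.4, 290.8]
tcp_rot: [3.141, 0.003, 2.999]
ft_force: [-2.0, 1.9, 18.8]
opening: 0.272
```

apply_moves(
  commands=[
    [0,0,0,0,0,0,0.015],
  ],
)

```text
t: 17.42
eef_pos: [466.4, 101.0, 290.8]
tcp_rot: [3.141, 0.003, 2.999]
ft_force: [-2.5, 1.0, 17.9]
opening: 0.271
```

apply_moves(
  commands=[
    [0,0,0,0,0,-0.004,0.015],
    [0,0,0,0,0,-0.01,0.015],
    [0,0,0,0,0,-0.014,0.015],
    [0,0,0,0,0,-0.01,0.015],
    [0,0,0,0,0,-0.003,0.015],
  ],
)

```text
t: 17.83
eef_pos: [466.3, 101.5, 331.5]
tcp_rot: [3.141, 0.001, 2.999]
ft_force: [0.4, 0.4, -2.8]
opening: 0.276
```

apply_moves(
  commands=[
    [0,0,0,-0.0049,-0.0214,0,0.015],
    [0,0,0,-0.0075,-0.0342,0,0.015],
    [0,0,0,-0.0075,-0.0342,0,0.015],
    [0,0,0,-0.0075,-0.0342,0,0.015],
    [0,0,0,-0.0075,-0.0342,0,0.015],
  ],
)

```text
t: 18.25
eef_pos: [478.1, -61.5, 330.0]
tcp_rot: [3.141, -0.001, 3.0]
ft_force: [1.7, -0.1, -2.4]
opening: 0.274
```

apply_moves(
  commands=[
    [0,0,0,-0.0075,-0.0342,0,0.015],
    [0,0,0,-0.0067,-0.0214,0,0.015],
    [0,0,-5.45,0,0,0,0.015],
    [0,0,-5.45,0,0,0,0.015],
    [0,0,0,0,0,0,0.015],
  ],
)

```text
t: 18.67
eef_pos: [484.3, -117.6, 329.8]
tcp_rot: [3.141, -0.001, -3.09]
ft_force: [-0.1, -0.7, -2.6]
opening: 0.274
```

```bash
python3 - <<'E'
from cell import env, optics
import cv2,numpy as np
a=np.mean([optics.read_camera("scene")["color"].astype(float) for _ in range(3)],0)[:,:,::-1]
a=np.clip(255*(a/255)**.7,0,255).astype(np.uint8)
b=cv2.resize(a[212:292,240:350],(440,320),interpolation=cv2.INTER_CUBIC);c=cv2.resize(a[230:310,365:455],(360,320),interpolation=cv2.INTER_CUBIC)
cv2.imwrite("pics/c8.png",np.hstack([b,c])); st=env.state(); print(st["ft_force"],st["eef_pos"],st["tcp_rot"])
E
```

```text
[ 0.15575136  0.12799417 -2.31332753] [ 484.39990227 -116.91393772  330.20824924] [ 3.14125594e+00 -5.82150624e-04 -3.09652492e+00]
```

View pics/c8.png

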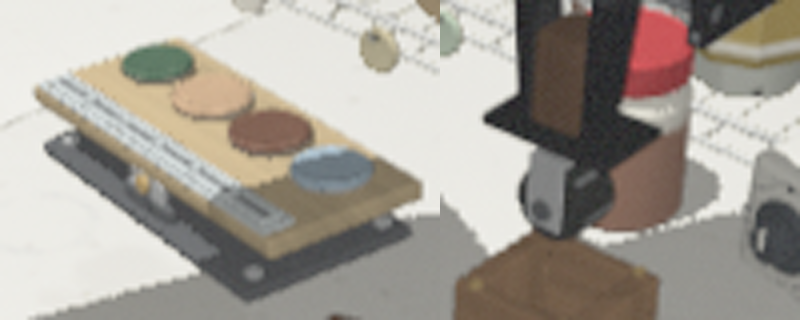

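The crop shows the strip flush along its length and the roller upright above the well. Lowering it back by the pick-up pose.

apply_moves(
  commands=[
    [0,0,0,0,0,0.01,0.015],
    [0,0,0,0,0,0.01,0.015],
    [0,0,0,0,0,0.008,0.015],
    [0,0,0,0,0,0.006,0.015],
    [0,0,0,0,0,0.004,0.015],
  ],
)

```text
t: 19.23
eef_pos: [484.3, -117.1, 291.3]
tcp_rot: [3.141, -0.001, -3.094]
ft_force: [-0.5, 1.0, -1.9]
opening: 0.271
```

apply_moves(
  commands=[
    [0,0,0,0,0,0.006,0.015],
    [0,0,0,0,0,0.008,0.015],
    [0,0,0,0,0,0.008,0.015],
    [0,0,0,0,0,0.006,0.015],
    [0,0,0,0,0,0.004,0.015],
  ],
)

```text
t: 19.65
eef_pos: [484.4, -117.2, 259.7]
tcp_rot: [3.141, -0.001, -3.094]
ft_force: [-0.8, -0.5, -1.4]
opening: 0.273
```

apply_moves(
  commands=[
    [0,0,0,0,0,0.002,0.015],
    [0,0,0,0,0,0.002,0.015],
    [0,0,0,0,0,0.001,0.015],
    [0,0,0,0,0,0,0.015],
  ],
)

```text
t: 19.98
eef_pos: [484.4, -117.2, 255.6]
tcp_rot: [3.142, 0.0, -3.094]
ft_force: [0.8, -0.2, -2.2]
opening: 0.266
```

apply_moves(
  commands=[
    [0,0,0,0,0,0.001,0.015],
    [0,0,0,0,0,0.001,0.015],
    [0,0,0,0,0,0,0.015],
  ],
)

```text
t: 20.23
eef_pos: [484.4, -117.2, 253.6]
tcp_rot: [3.142, 0.0, -3.094]
ft_force: [0.5, -0.1, -2.0]
opening: 0.273
```

apply_moves(
  commands=[
    [0,0,0,0,0,0.0008,0.015],
    [0,0,0,0,0,0,0.015],
  ],
)

```text
t: 20.4
eef_pos: [484.4, -117.2, 252.8]
tcp_rot: [3.142, 0.0, -3.094]
ft_force: [0.5, -0.1, -2.4]
opening: 0.274
```

apply_moves(
  commands=[
    [0,0,0,0,0,0.0004,0.015],
    [0,0,0,0,0,0,0.015],
  ],
)

```text
t: 20.57
eef_pos: [484.4, -117.2, 252.4]
tcp_rot: [3.142, 0.0, -3.094]
ft_force: [-0.5, -0.6, -2.0]
opening: 0.276
```

apply_moves(
  commands=[
    [0,0,0,0,0,0.0004,0.015],
    [0,0,0,0,0,0,0.015],
  ],
)

```text
t: 20.73
eef_pos: [484.4, -117.2, 252.4]
tcp_rot: [-3.142, 0.0, -3.094]
ft_force: [-2.7, 0.9, 3.4]
opening: 0.27
```

apply_moves(
  commands=[
    [0,0,0,0,0,0.0004,0.015],
    [0,0,0,0,0,0,0.015],
  ],
)

```text
t: 20.9
eef_pos: [484.4, -117.1, 252.4]
tcp_rot: [-3.141, 0.001, -3.094]
ft_force: [-3.3, 0.9, 10.2]
opening: 0.276
```

apply_moves(
  commands=[
    [0,0,0,0,0,-0.0006,0.015],
    [0,0,0,0,0,0,0.045],
    [0,0,0,0,0,0,0.045],
    [0,0,0,0,0,0,0.045],
    [0,0,0,0,0,0,0.045],
  ],
)

```text
t: 21.32
eef_pos: [484.6, -117.3, 252.4]
tcp_rot: [-3.141, 0.001, -3.094]
ft_force: [0.6, -1.4, 4.1]
opening: 0.461
```

apply_moves(
  commands=[
    [0,0,0,0,0,0,0.045],
    [0,0,0,0,0,-0.002,0.045],
    [0,0,0,0,0,-0.005,0.045],
    [0,0,0,0,0,-0.01,0.045],
    [0,0,0,0,0,-0.02,0.045],
  ],
)

```text
t: 21.73
eef_pos: [484.1, -117.1, 288.8]
tcp_rot: [3.14, -0.003, -3.094]
ft_force: [-0.7, 0.3, 1.0]
opening: 0.469
```

apply_moves(
  commands=[
    [0,0,0,0,0,-0.03,0.045],
    [0,0,0,0,0,-0.03,0.045],
    [0,0,0,0,0,-0.03,0.045],
    [0,0,0,0,0.03,-0.02,0.045],
    [0,0,0,0,0.035,0,0.045],
  ],
)

```text
t: 22.15
eef_pos: [481.4, -52.6, 403.8]
tcp_rot: [-3.14, 0.007, -3.097]
ft_force: [0.9, 0.9, 0.0]
opening: 0.475
```

apply_moves(
  commands=[
    [0,0,0,0,0.035,0,0.045],
    [0,0,0,0,0.035,0,0.045],
    [0,0,0,0,0.035,0,0.045],
    [0,0,0,0,0.03,0,0.045],
    [0,0,0,0,0,0,0.045],
  ],
)

```text
t: 22.57
eef_pos: [474.0, 86.3, 400.1]
tcp_rot: [3.141, 0.0, -3.091]
ft_force: [-0.5, -0.9, -0.3]
opening: 0.475
```

```bash
python3 - <<'E'
from cell import env, optics
import cv2,numpy as np
s=optics.read_camera("scene")["color"][:,:,::-1];t=optics.read_camera("top")["color"][:,:,::-1]
c=cv2.resize(s[210:340,240:480],(800,433),interpolation=cv2.INTER_CUBIC)
cv2.imwrite("pics/c9.png",c);cv2.imwrite("pics/t9.png",t); st=env.state(); print(st["ft_force"],st["eef_pos"],st["t"])
E
```

```text
[-0.30203209 -0.11765683  0.90031856] [474.46382613  83.47069207 399.85964498] 22.6667
```

View pics/c9.png

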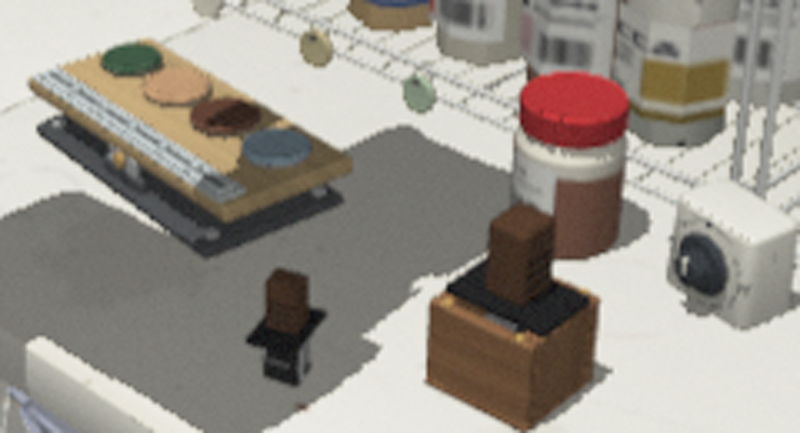

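The roller stands upright, guard on the rim, at (515,260). The strip is flush and the bystanders are unmoved. Handing in.

```bash
python3 -c "
from cell import env
print(env.job_done())"
```

```text
the job is handed in; nothing more can be done
None
```

I handed the job in at about 22.7 s. The strip is rolled, and the roller is back upright in its holder and released. No verdict was reported.

- **Pressing:** I pressed each of the six sections down in turn with the wheel. I then rolled the strip from section 6 back to section 1 at a net push of about 20–22 N. The highest net push I read was about 22 N, against the 35 N limit. It was read only at the end of each move, so brief peaks in between were not seen.
- **Sections home:** The wheel height at equal force changed by a steady 1.0 mm or so per section. That matches the board's tilt of about 0.03 rad, with no section standing proud. The camera had suggested a tilt of 0.046 rad, within its error. I had no direct reading of the trim joints, so this rests on force, height and the pictures.
- **Return:** Lowering the roller ended in contact at the same tool height as when I picked it up (252.4 mm). The last picture shows the guard on the rim and the gripper clear. The jar and timer look unmoved. The blue tile was outside that picture and I did not check it afterwards, but the arm only passed well above it.
- **Disagreement:** The close-up over section 1 put the wheel about 2 mm to one side of the strip's line, so I shifted by that much before touching down. It also suggested the roller sat about 3 mm higher than calculated. I relied on touch for the height instead.

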